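Switch the spice grinder off and hover its bowl over the seat

TASK

The spice grinder is still switched on: first turn its selector knob clockwise, seen from above, until it clicks over past its detent to the off position. Then pick up the lidded grinding bowl (the bar on its lid is the handle), carry it up and over the tray of spice jars without disturbing them, and finish holding it about a finger's width above the grinder's collar, upright, centred, its two ears lined up over the two notches and never touching the grinder. Do not lower it or let go: the program finishes while the gripper holds the bowl still there, so that I can check the fit.

Things in the scene. Friction and masses are not known exactly. Their poses are not given: they have to be found in the camera images.
- grinder: White spice grinder base, fixed; 212 mm long (x), 108 wide. Round motor column (radius 54, top 68 mm high) centred at x = +45 mm; front deck 80 mm wide, 45 high, from x = -115 mm to the column, with the black selector knob at x = -75 mm. Origin on the worktop, z up. On the column a steel collar with two notches, at its +x and -x sides (the -x one faces the knob).
- seat (a point): Centre of the steel collar at the height of its top edge (78 mm above the worktop), axes as the grinder's: x runs from notch to notch. The collar is 10 mm high, inner radius 37 mm, outer radius 46 mm; each notch is about 30 mm wide.
- selector (a joint): Selector knob angle (rad), growing clockwise from above: 0 = on, a stop (as found, within 0.1: pointer towards the small dot, bar along the grinder's x); 1.3 = off, a stop (pointer towards the larger dot, 74 degrees clockwise). A sprung over-centre detent, up to 0.1 N m: released short of 0.65 it springs back to 0, past it it snaps on to 1.3 and stays.
- selector_grip (a point): On the knob's vertical axis, 73 mm above the worktop, where to grip it. The knob is a black upright bar 44 mm long, 13 mm thick, top 85 mm above the worktop, on a round skirt of radius 24 mm (its top 53 mm above the worktop). The point's x lies along the bar and turns with it; the end with the white pointer line is at -x.
- bowl: Loose steel bowl with fixed black lid, about 0.25 kg, radius 32 to 34 mm, 99 mm high. Origin: centre of its underside; z up. On the lid a black grip bar along the bowl's x, 46 mm long, 14 thick, 67 to 99 mm above the underside; grip it at about 89 mm. Two steel ears, 12 mm wide, stick out at +x and -x to 44 mm from the axis (5 to 13 mm above the underside). A half turn makes no difference.
- jar_tray: Low wooden tray, fixed, 250 mm (its x) by 62 mm by 22 mm high, floor 5 mm thick, holding four jars in a row along its x at -90, -30, 30 and 90 mm; it stands between bowl and grinder. Origin: centre of its underside.
- jar0: Spice jar with red cap, loose, 45 mm across, 106 mm high, standing in the tray (top 111 mm above the worktop), the one nearest the robot. Origin: centre of its underside.
- jar1: The second spice jar in the tray, like jar0.
- jar2: The third spice jar in the tray, like jar0.
- jar3: The fourth spice jar in the tray, farthest from the robot, like jar0.
- wallcab_l1: White wall cabinet behind and to the right, fixed: keep the arm clear of it. Its underside is 0.42 m above the worktop; from its origin (underside) it reaches 0.165 m towards the robot, handle included, and 0.30 m to either side.
Things that resemble listed ones, but are neither listed nor needed, are in the scene too. What is shaped like the bowl but purple or yellow is not meant.

How it is judged (in metres and radians):
On the way, in this order (a step that is already met when the one before it is completed fails the run):
1. the selector is turned past its detent to off (beyond 1.05 rad) while the bowl still stands where it was (value of joint selector above 1.05 rad and distance of bowl from where it was at the start of the episode below 0.02 m), for 0.2 s.
2. the bowl, held by the fingers, passes over the tray of jars, its underside above their tops (z of bowl in the frame of jar_tray above 0.112 m and y of bowl in the frame of jar_tray between -0.05 and 0.05 m and x of bowl in the frame of jar_tray between -0.15 and 0.15 m and contact force between bowl and the fingers above 1 N), for 0.05 s.
At the end, for the whole second after the job is handed in: The selector is off (beyond 1.05 rad); the bowl is held by the fingers and touches nothing else, still (under 20 mm/s), its underside 3 to 25 mm above the collar's top edge, within 9 mm of the seat's axis, its ears within 0.14 rad (8 degrees) of the notches either way round, upright within 0.1 rad (value of joint selector above 1.05 rad and z of bowl in the frame of seat between 0.003 and 0.025 m and horizontal distance between bowl and seat below 0.009 m and angle between the x axis of bowl and the x axis of grinder, either way round below 0.14 rad and angle between bowl's own z axis and vertical below 0.1 rad and linear speed of bowl below 0.02 m/s and contact force between bowl and the fingers above 1 N and contact force between bowl and grinder below 0.1 N); the arm keeps its last pose, push and grip.
It fails at once if the bowl touches the grinder (contact force between bowl and grinder above 0.5 N).
It fails at once if a jar in the tray is shifted by 20 mm or tipped (distance of any of jar0, jar1, jar2, jar3 from where it was at the start of the episode above 0.02 m or angle between any of jar0, jar1, jar2, jar3's own z axis and vertical above 0.3 rad).
It also fails if it takes over 59 s, if anything falls off the work surface, if the arm or the gripper's body presses on something with over 40 N, if the wrist force passes 120 N, or if a joint passes its speed limit or range.

ROBOT

A 7-joint arm with a two-finger parallel gripper is mounted at the origin on a cart in front of the work surface, level with it; the furniture and walls round the work are solid. World frame = base frame: x ahead of the robot, y to its left, z up, the work surface at z = 0. Lengths are in m, angles in degrees, forces in N, time in s.
With the tool pointing down it reaches from about 0.425 to 0.875 m from the base axis. Payload 4.7 kg.
Tool frame: the origin (TCP) lies between the finger pads; the fingertips stand 8 mm ahead of it and the grasp point (between the pads) lies 11 mm behind it (env.tip_extent is the distance from the TCP to the fingertips, in m); z points along the fingers, y is the line along which they close (so a half turn about z gives the same grasp; the last joint's range is limited). The gripper opens to 87 mm and grips with 3 to 60 N. Pads are 19 mm wide; open, the fingers measure 117 mm over their backs; the gripper's body (75 mm by 190 mm) begins 51 mm behind the grasp point.
Start: joints at [77.871, 18.392, -4.016, 83.108, 1.295, 78.541, -3.26], TCP at [0.146, -0.634, 0.231] pointing down, gripper open.
Joint ranges: [-163.93, 163.93], [-17.29, 119.83], [-79.2, 71.16], [3.27, 140.29], [-89.18, 269.18], [5.43, 117.66], [-154.24, 154.24]. Speed limits (degrees/s): [147.25, 147.25, 180, 180, 180, 180, 180].

INTERFACE

Orientations are given as [roll, pitch, yaw] about the fixed x, y, z axes, in that order (R = Rz(yaw) Ry(pitch) Rx(roll)).
In Python, from cell import sensors, vision, workorder, env gives the robot as it stands.
- The arm moves only by the tool drive_tool, never from a script. Its argument "moves" is a list of rows, each an object of numbers: "x", "y", "z": the shift along the tool's x, y, z in mm; "rx", "ry", "rz": the turn, a rotation vector about the tool's x, y, z in rad; "fingers": the closure, from -1 (fully open) to 1 (shut). In form: [{"x": .., "y": .., "z": .., "rx": .., "ry": .., "rz": .., "fingers": ..}, ...]. A call has 1 to 20 rows; each row is the pose to reach, as a shift and turn from the pose commanded when the call began, along the tool's axes at that moment; what a row does not reach only later rows make up. A row lasts 1/8 s, in which the tool goes at most 62.5 mm and 10.7 degrees, less where a joint would pass 70% of its speed; a pose out of reach is approached as far as the arm can. A call with a gripper value outside its range is refused whole. The fingers move at their own pace and stop on an object; "force" is the grip in N (left out, the last holds). Time passes only in rows, so rows that repeat a pose let the fingers close. It gives the time, the measured TCP pose, the force, the opening and the grip force at its end, in the units of the state.
- sensors.get_obs(): the state, without advancing time (a new reading comes with each control period).
- vision.read_camera(name): name is "side" or "top" or "wrist"; returns a dict with "image" (480x640x3 uint8, red, green, blue), "fx", "fy", "cx", "cy" (pixels), "R" (3x3) and "t" (3): a world point X has camera coordinates R X + t. Camera axes: x right, y down, z forward; pixel columns grow to the right and rows downward; lengths in m; the calibration is good to about 2 mm. The wrist camera is an equidistant fisheye: a pixel r from the principal point sees the ray r / f radians off the axis. A picture is of the moment at which its call begins. There is no depth.
- workorder.sign_off(): hands the job in; it is judged then, once.
The state is a dict: "time_s": time; "qpos": joint angles; "joint_velocities": joint speeds; "effort": joint torques, N m; "tool_pos": TCP position; "tool_rot": TCP orientation; "force": force on the tool from outside, world axes, zero at the start; "wrist_torque": the same for the moment, N m; "grip_width": finger opening in m; "grasp_force": force on a finger pad.
Only numpy, scipy, OpenCV 4.12 (cv2) and the standard library are available. Lean on these libraries where they do the work, as an engineer would, in place of code of your own. Each camera call takes 0.05 s, during which the arm holds its last target. There are 200 camera calls.

## Working session

There is one attempt and no reset: what is moved stays moved. The work goes in short steps, Python scripts to look and compute and a tool call to move; the robot and the scene stay as the last step left them, time stands still between calls to the robot, and variables do not carry over. Pictures are saved under pics/ and viewed, at most 10 in all, crops included, and the job is handed in when it is done.

Besides the shell and the picture viewer there is one more tool, called after "Emit:" by a JSON object that holds its "method" and its "body", one argument or row to a line. drive_tool: Moves the arm, as the interface text tells. Its arguments: {"type":"object","properties":{"moves":{"type":"array"},"force":{"type":"number"}},"required":["moves"]}

```bash
ls; mkdir -p pics
python3 - <<'E'
from cell import sensors, vision, workorder, env
import cv2
o=sensors.get_obs(); print(o)
for n in("side","top"):
    c=vision.read_camera(n); cv2.imwrite(f"pics/{n}0.png",c["image"][:,:,::-1]); print(n,c["fx"],c["fy"],c["cx"],c["cy"],c["R"],c["t"])
E
```

```text
pics
{'time_s': 0.0, 'qpos': array([77.86859011, 18.43935331, -4.01523636, 83.17682277,  1.29443936,
       78.53703551, -3.26075084]), 'joint_velocities': array([ 0.03094657,  0.00653873, -0.06188897, -0.05328627, -0.05490318,
       -0.02932371,  0.02493136]), 'effort': array([-7.83004598e-04, -4.91286743e+01, -4.04282100e-01, -3.12535787e+01,
       -6.41412777e-02,  4.35484049e-02,  1.28692800e-04]), 'tool_pos': array([ 0.14537995, -0.63298816,  0.22944126]), 'tool_rot': array([-1.79891997e+02,  5.19269526e-03,  1.29400641e+01]), 'force': array([-0.32854815,  0.16420075, -0.17271068]), 'wrist_torque': array([-0.00279775, -0.04138136,  0.06863458]), 'grasp_force': 0.0, 'grip_width': 0.0867144784227332}
side 543.7644610816869 543.7644610816869 313.1900301627596 241.28319594498717 [[-0.90089706 -0.43388876 -0.01118186]
 [-0.26258273  0.56536029 -0.78193226]
 [ 0.3455934  -0.70150431 -0.62326312]] [0.47725684 0.32218641 1.43707927]
top 459.0081051033724 459.0081051033724 320.38882322691376 237.16582949016794 [[ 0.34435089 -0.93882939 -0.00467348]
 [-0.87798602 -0.32026329 -0.35576957]
 [ 0.33251018  0.12661281 -0.93456202]] [-0.18831166  0.55263575  1.4332824 ]
```

View pics/top0.png

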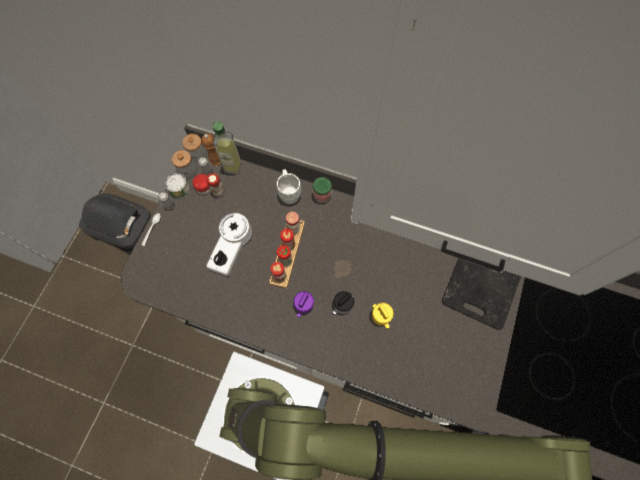

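View pics/side0.png

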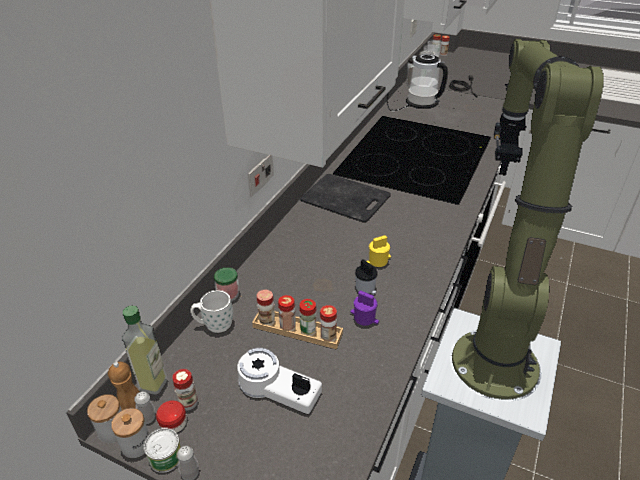

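The top view shows the grinder at about (229,240), with its knob at (220,258), and the tray at about (287,253). There are three bowl-shaped things: purple (303,302), black lid on steel (343,302) and yellow (382,315). I choose the black/steel one at (343,302), which is at (366,280) in the side view. The close crops below check that choice.

Run:
```python
import cv2
t=cv2.imread("pics/top0.png"); s=cv2.imread("pics/side0.png")
cv2.imwrite("pics/topc.png",cv2.resize(t[195:335,200:400],None,fx=4,fy=4,interpolation=cv2.INTER_CUBIC))
cv2.imwrite("pics/sidec.png",cv2.resize(s[250:420,225:405],None,fx=3.5,fy=3.5,interpolation=cv2.INTER_CUBIC))
```

```text
(no output)
```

View pics/topc.png

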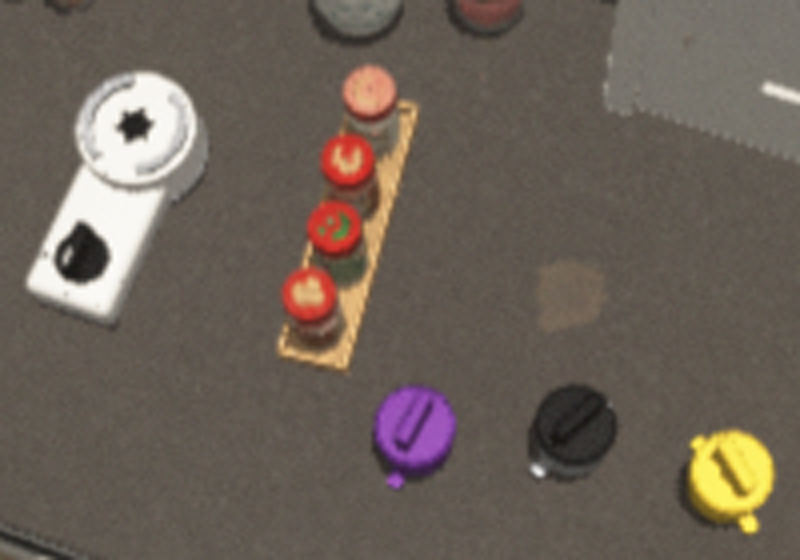

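View pics/sidec.png

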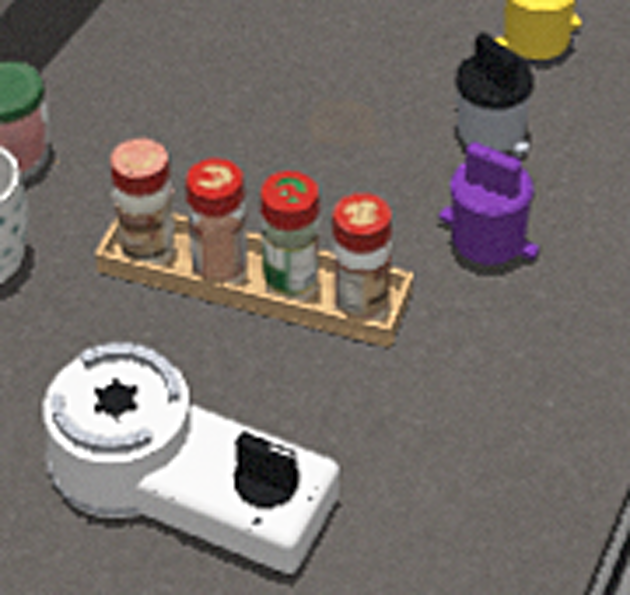

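The crop confirms it. The target bowl has a black lid and steel body, with lid centre at top-crop (575,425) and ear at (539,469). The knob's small dot is at top-crop (67,294) and the larger dot at (45,257). Next I compute positions from both views.

```bash
cat > h.py <<'E'
import numpy as np
from cell import sensors, vision, workorder, env
def ray(c,uv):
    u,v=uv; R=np.array(c["R"]);
    d=np.array([(u-c["cx"])/c["fx"],(v-c["cy"])/c["fy"],1.])
    if c.get("fish"):
        m=d[:2]; r=np.linalg.norm(m); d=np.r_[m/r*np.sin(r),np.cos(r)] if r>0 else d
    return -R.T@np.array(c["t"]),R.T@d
def at(c,uv,z):
    o,d=ray(c,uv); return (o+d*(z-o[2])/d[2])[:2]
E
python3 - <<'E'
from h import *
T=vision.read_camera("top");S=vision.read_camera("side")
f=lambda x,y:((x+.5)/4-.5+200,(y+.5)/4-.5+195)
g=lambda x,y:((x+.5)/3.5-.5+225,(y+.5)/3.5-.5+250)
np.set_printoptions(precision=4,suppress=True)
for n,c,k,p,z in [("lid",T,f,(575,425),.067),("lidS",S,g,(495,79),.067),("ear",T,f,(539,469),.011),("earS",S,g,(521,147),.011),
 ("bar1",T,f,(556,438),.099),("bar2",T,f,(604,400),.099),("bar1S",S,g,(482,40),.099),("bar2S",S,g,(516,63),.099),
 ("collar",T,f,(138,126),.078),("collarS",S,g,(117,397),.078),("starT",T,f,(134,124),.07),("starS",S,g,(116,399),.07),
 ("dkL",T,f,(28,283),.045),("dkR",T,f,(108,323),.045),("dkRS",S,g,(337,467),.045),("dot",T,f,(67,294),.045),("dotS",S,g,(312,493),.045),("bigdot",T,f,(45,257),.045),("bigS",S,g,(257,521),.045),
 ("skirtT",T,f,(82,253),.053),("skirtS",S,g,(267,480),.053),
 ("tray1",T,f,(280,353),.022),("tray2",T,f,(348,368),.022),("tray3",T,f,(417,105),.022),
 ("trayS1",S,g,(98,257),.022),("trayS2",S,g,(393,331),.022),("trayS3",S,g,(412,270),.022),
 ("j0",T,f,(309,295),.111),("j3",T,f,(370,91),.111),("j0S",S,g,(362,215),.111),("j3S",S,g,(140,160),.111)]:
    print(n,at(c,k(*p),z))
E
```

```text
lid [ 0.4134 -0.1288]
lidS [ 0.4125 -0.1222]
ear [ 0.3807 -0.1108]
earS [ 0.3806 -0.1095]
bar1 [ 0.391  -0.1193]
bar2 [ 0.4332 -0.1451]
bar1S [ 0.429  -0.1298]
bar2S [ 0.3923 -0.1143]
collar [0.5286 0.3082]
collarS [0.5277 0.3172]
starT [0.5316 0.3149]
starS [0.5312 0.3138]
dkL [0.3749 0.3485]
dkR [0.366  0.2701]
dkRS [0.3719 0.2827]
dot [0.3774 0.3133]
dotS [0.3783 0.3099]
bigdot [0.401  0.3448]
bigS [0.4025 0.3467]
skirtT [0.4132 0.3139]
skirtS [0.4087 0.3188]
tray1 [0.3966 0.1286]
tray2 [0.4042 0.0695]
tray3 [0.6502 0.1007]
trayS1 [0.6393 0.1643]
trayS2 [0.3939 0.1341]
trayS3 [0.4056 0.0701]
j0 [0.4304 0.1068]
j3 [0.6146 0.126 ]
j0S [0.4313 0.1107]
j3S [0.6132 0.1302]
```

```bash
cat >> h.py <<'E'
from scipy.spatial.transform import Rotation as Ro
def to(targets):
    "targets: x y z (m) yaw(deg), tool down -> shifts (mm), rotation vector"
    o=sensors.get_obs(); R0=Ro.from_euler("xyz",o["tool_rot"],degrees=True)
    print("now",o["time_s"].__round__(2),np.round(o["tool_pos"],4),np.round(o["tool_rot"],2),"q",np.round(o["qpos"],0),"w",round(o["grip_width"],4),"f",np.round(o["force"],1))
    for t in targets:
        s=R0.inv().apply(np.array(t[:3])-o["tool_pos"])*1000
        r=(R0.inv()*Ro.from_euler("xyz",[180,0,t[3]],degrees=True)).as_rotvec()
        print(t,np.round(s,1),np.round(r,4))
E
python3 - <<'E'
from h import *
to([(.45,-.2,.23,100),(.42,.316,.23,180)])
E
```

```text
now 0.2 [ 0.1454 -0.6332  0.2299] [-179.93    0.     12.94] q [78. 18. -4. 83.  1. 79. -3.] w 0.0868 f [ 0.   0.4 -0.8]
(0.45, -0.2, 0.23, 100) [ 3.939e+02 -3.540e+02  2.000e-01] [-1.0000e-03 -8.0000e-04 -1.5195e+00]
(0.42, 0.316, 0.23, 180) [ 4.802e+02 -8.636e+02  8.000e-01] [-3.0000e-04 -1.7000e-03 -2.9158e+00]
```

Emit:
{"method": "drive_tool", "body": {
  "moves": [
    {"x": 39, "y": -35, "rz": -0.15},
    {"x": 79, "y": -71, "rz": -0.3},
    {"x": 118, "y": -106, "rz": -0.45},
    {"x": 158, "y": -142, "rz": -0.6},
    {"x": 197, "y": -177, "rz": -0.75},
    {"x": 236, "y": -212, "rz": -0.9},
    {"x": 276, "y": -248, "rz": -1.05},
    {"x": 315, "y": -283, "rz": -1.2},
    {"x": 355, "y": -319, "rz": -1.35},
    {"x": 394, "y": -354, "rz": -1.5},
    {"x": 403, "y": -405, "rz": -1.64},
    {"x": 411, "y": -456, "rz": -1.78},
    {"x": 420, "y": -507, "rz": -1.92},
    {"x": 428, "y": -558, "rz": -2.06},
    {"x": 437, "y": -609, "rz": -2.2},
    {"x": 446, "y": -660, "rz": -2.34},
    {"x": 454, "y": -711, "rz": -2.48},
    {"x": 463, "y": -762, "rz": -2.63},
    {"x": 471, "y": -813, "rz": -2.77},
    {"x": 480, "y": -864, "rz": -2.916}
  ]
}}

```text
invalid input at $.moves[0]: expected keys x, y, z, rx, ry, rz, fingers
```

Run:
```python
from h import *
import cv2,pickle
to([(.41,.316,.23,180)])
c=vision.read_camera("wrist"); print(c["fx"],c["cx"],c["cy"])
pickle.dump({k:np.array(v) for k,v in c.items()},open("w1.pkl","wb"))
cv2.imwrite("pics/w1.png",c["image"][:,:,::-1])
```

```text
now 0.2 [ 0.1454 -0.6332  0.2299] [-179.93    0.     12.94] q [78. 18. -4. 83.  1. 79. -3.] w 0.0868 f [ 0.   0.4 -0.8]
(0.41, 0.316, 0.23, 180) [ 470.4 -865.9    0.9] [-3.0000e-04 -1.7000e-03 -2.9158e+00]
371.64829954431775 312.6888380229608 238.4058790883988
```

View pics/w1.png

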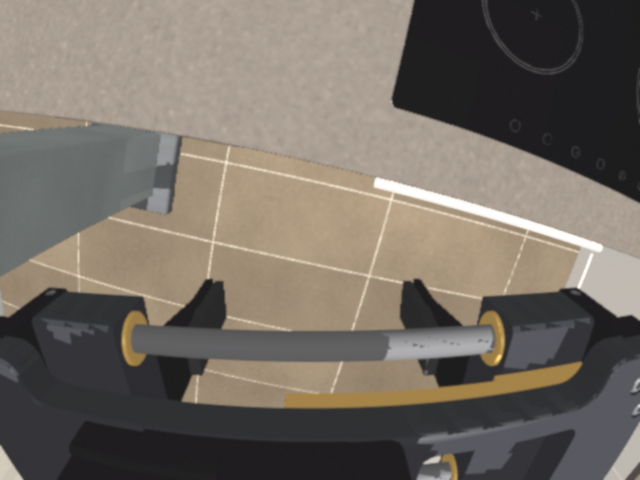

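The wrist view at the start shows only the floor and hob. I resend the move with all the keys.

Emit:
{"method": "drive_tool", "body": {
  "moves": [
    {"x": 39, "y": -35, "z": 0, "rx": 0, "ry": 0, "rz": -0.15, "fingers": -1},
    {"x": 79, "y": -71, "z": 0, "rx": 0, "ry": 0, "rz": -0.3, "fingers": -1},
    {"x": 118, "y": -106, "z": 0, "rx": 0, "ry": 0, "rz": -0.45, "fingers": -1},
    {"x": 158, "y": -142, "z": 0, "rx": 0, "ry": 0, "rz": -0.6, "fingers": -1},
    {"x": 197, "y": -177, "z": 0, "rx": 0, "ry": 0, "rz": -0.75, "fingers": -1},
    {"x": 236, "y": -212, "z": 0, "rx": 0, "ry": 0, "rz": -0.9, "fingers": -1},
    {"x": 276, "y": -248, "z": 0, "rx": 0, "ry": 0, "rz": -1.05, "fingers": -1},
    {"x": 315, "y": -283, "z": 0, "rx": 0, "ry": 0, "rz": -1.2, "fingers": -1},
    {"x": 355, "y": -319, "z": 0, "rx": 0, "ry": 0, "rz": -1.35, "fingers": -1},
    {"x": 394, "y": -354, "z": 0, "rx": 0, "ry": 0, "rz": -1.5, "fingers": -1},
    {"x": 407, "y": -404, "z": 0, "rx": 0, "ry": 0, "rz": -1.64, "fingers": -1},
    {"x": 419, "y": -454, "z": 0, "rx": 0, "ry": 0, "rz": -1.78, "fingers": -1},
    {"x": 432, "y": -504, "z": 0, "rx": 0, "ry": 0, "rz": -1.92, "fingers": -1},
    {"x": 444, "y": -554, "z": 0, "rx": 0, "ry": 0, "rz": -2.06, "fingers": -1},
    {"x": 457, "y": -605, "z": 0, "rx": 0, "ry": 0, "rz": -2.2, "fingers": -1},
    {"x": 469, "y": -655, "z": 0, "rx": 0, "ry": 0, "rz": -2.34, "fingers": -1},
    {"x": 482, "y": -705, "z": 0, "rx": 0, "ry": 0, "rz": -2.48, "fingers": -1},
    {"x": 494, "y": -755, "z": 0, "rx": 0, "ry": 0, "rz": -2.63, "fingers": -1},
    {"x": 507, "y": -805, "z": 0, "rx": 0, "ry": 0, "rz": -2.77, "fingers": -1},
    {"x": 519, "y": -855, "z": 0, "rx": 0, "ry": 0, "rz": -2.916, "fingers": -1}
  ]
}}

```text
time_s: 2.75
tool_pos: [0.4602, 0.3172, 0.2307]
tool_rot: [-180.0, 0.1, -179.8]
force: [0.8, -0.3, 0.9]
grip_width: 0.087
grasp_force: 0.0
```

Run:
```python
from h import *
import cv2,pickle
to([(.41,.316,.23,180)])
c=vision.read_camera("wrist")
pickle.dump({k:np.array(v) for k,v in c.items()},open("w1.pkl","wb"))
cv2.imwrite("pics/w2.png",c["image"][:,:,::-1])
```

```text
now 2.75 [0.4602 0.3172 0.2307] [-1.7998e+02  5.0000e-02 -1.7978e+02] q [ 16.  16. -63.  95.  15.  78.  42.] w 0.087 f [ 0.8 -0.3  0.9]
(0.41, 0.316, 0.23, 180) [50.2 -1.   0.6] [-0.0003  0.0009  0.0038]
```

View pics/w2.png

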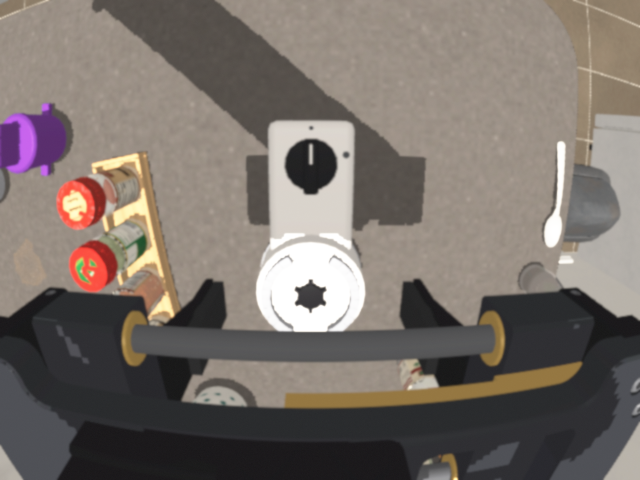

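The wrist view shows the knob skirt at (311,166) with its pointer straight up towards the small dot at (311,128). The larger dot is at (346,155), the star at (310,295), and the deck's end corners are at (270,123) and (353,123).

Run:
```python
from h import *
import pickle
c=pickle.load(open("w1.pkl","rb")); c["fish"]=1
for n,p,z in [("skirt",(311,166.5),.053),("star",(310,295),.07),("dot",(311,128),.045),("big",(346,155),.045),("ptr1",(310.5,144),.085),("ptr2",(311,163),.085),("L1",(270,130),.045),("L2",(270,220),.045),("R1",(353.5,130),.045),("R2",(353.5,220),.045),
 ("cabj0",(82,203),.111)]:
    print(n,np.round(at(c,p,z),4))
to([(.409,.315,.15,180),(.409,.315,.065,180)])
```

```text
skirt [0.4131 0.3151]
star [0.5309 0.3145]
dot [0.3785 0.315 ]
big [0.403  0.3471]
ptr1 [0.3913 0.3148]
ptr2 [0.4068 0.3153]
L1 [0.3801 0.2778]
L2 [0.4647 0.2763]
R1 [0.3798 0.3536]
R2 [0.4645 0.3556]
cabj0 [0.431  0.1173]
now 2.8 [0.4574 0.3253 0.2304] [ 1.7953e+02 -8.0000e-02 -1.7905e+02] q [ 16.  16. -63.  95.  14.  78.  42.] w 0.0872 f [-0.9  4.6  2. ]
(0.409, 0.315, 0.15, 180) [ 48.5 -10.2  80.4] [ 0.0082 -0.0015  0.0166]
(0.409, 0.315, 0.065, 180) [ 48.3 -10.9 165.4] [ 0.0082 -0.0015  0.0166]
```

Emit:
{"method": "drive_tool", "body": {
  "moves": [
    {"x": 0, "y": 0, "z": 0, "rx": 0, "ry": 0, "rz": 0, "fingers": -1},
    {"x": 0, "y": 0, "z": 0, "rx": 0, "ry": 0, "rz": 0, "fingers": -1},
    {"x": 0, "y": 0, "z": 0, "rx": 0, "ry": 0, "rz": 0, "fingers": -1}
  ]
}}

```text
time_s: 3.18
tool_pos: [0.4607, 0.3142, 0.2306]
tool_rot: [-179.9, 0.1, 179.8]
force: [0.3, 0.1, -0.2]
grip_width: 0.0866
grasp_force: 0.0
```

Run:
```python
from h import *
to([(.411,.315,.15,180),(.411,.315,.065,180)])
```

```text
now 3.17 [0.4607 0.3142 0.2306] [-1.7992e+02  5.0000e-02  1.7983e+02] q [ 17.  16. -63.  95.  14.  78.  42.] w 0.0866 f [ 0.3  0.1 -0.2]
(0.411, 0.315, 0.15, 180) [49.7  0.7 80.5] [-0.0015  0.0009 -0.003 ]
(0.411, 0.315, 0.065, 180) [ 49.8   0.9 165.5] [-0.0015  0.0009 -0.003 ]
```

Emit:
{"method": "drive_tool", "body": {
  "force": 25,
  "moves": [
    {"x": 25, "y": 0, "z": 40, "rx": 0, "ry": 0, "rz": 0, "fingers": -1},
    {"x": 50, "y": 1, "z": 80, "rx": 0, "ry": 0, "rz": 0, "fingers": -1},
    {"x": 50, "y": 1, "z": 110, "rx": 0, "ry": 0, "rz": 0, "fingers": -0.5},
    {"x": 50, "y": 1, "z": 135, "rx": 0, "ry": 0, "rz": 0, "fingers": -0.3},
    {"x": 50, "y": 1, "z": 155, "rx": 0, "ry": 0, "rz": 0, "fingers": -0.3},
    {"x": 50, "y": 1, "z": 165, "rx": 0, "ry": 0, "rz": 0, "fingers": -0.3},
    {"x": 50, "y": 1, "z": 165, "rx": 0, "ry": 0, "rz": 0, "fingers": -0.3}
  ]
}}

```text
time_s: 4.05
tool_pos: [0.4099, 0.3167, 0.0653]
tool_rot: [-180.0, -0.0, 180.0]
force: [0.2, 0.1, 0.7]
grip_width: 0.0573
grasp_force: 0.0
```

Emit:
{"method": "drive_tool", "body": {
  "moves": [
    {"x": 0, "y": 0, "z": 0, "rx": 0, "ry": 0, "rz": 0, "fingers": 1},
    {"x": 0, "y": 0, "z": 0, "rx": 0, "ry": 0, "rz": 0, "fingers": 1},
    {"x": 0, "y": 0, "z": 0, "rx": 0, "ry": 0, "rz": 0, "fingers": 1},
    {"x": 0, "y": 0, "z": 0, "rx": 0, "ry": 0, "rz": 0, "fingers": 1},
    {"x": 0, "y": 0, "z": 0, "rx": 0, "ry": 0, "rz": 0, "fingers": 1}
  ]
}}

```text
time_s: 4.68
tool_pos: [0.4099, 0.3161, 0.0655]
tool_rot: [-179.9, -0.0, -180.0]
force: [-0.6, -10.7, 6.6]
grip_width: 0.0145
grasp_force: 4.7
```

Emit:
{"method": "drive_tool", "body": {
  "moves": [
    {"x": 0, "y": 0.5, "z": 0, "rx": 0, "ry": 0, "rz": 0, "fingers": 1},
    {"x": 0, "y": 1, "z": 0, "rx": 0, "ry": 0, "rz": 0, "fingers": 1},
    {"x": 0, "y": 1, "z": 0, "rx": 0, "ry": 0, "rz": 0.0, "fingers": 1}
  ]
}}

```text
time_s: 5.05
tool_pos: [0.41, 0.3153, 0.0655]
tool_rot: [-179.7, -0.1, 179.9]
force: [-1.9, -6.6, 5.5]
grip_width: 0.0127
grasp_force: 25.0
```

Emit:
{"method": "drive_tool", "body": {
  "moves": [
    {"x": 0, "y": 1, "z": 0, "rx": 0, "ry": 0, "rz": 0.1, "fingers": 1},
    {"x": 0, "y": 1, "z": 0, "rx": 0, "ry": 0, "rz": 0.23, "fingers": 1},
    {"x": 0, "y": 1, "z": 0, "rx": 0, "ry": 0, "rz": 0.36, "fingers": 1},
    {"x": 0, "y": 1, "z": 0, "rx": 0, "ry": 0, "rz": 0.49, "fingers": 1},
    {"x": 0, "y": 1, "z": 0, "rx": 0, "ry": 0, "rz": 0.62, "fingers": 1},
    {"x": 0, "y": 1, "z": 0, "rx": 0, "ry": 0, "rz": 0.75, "fingers": 1},
    {"x": 0, "y": 1, "z": 0, "rx": 0, "ry": 0, "rz": 0.88, "fingers": 1},
    {"x": 0, "y": 1, "z": 0, "rx": 0, "ry": 0, "rz": 1.01, "fingers": 1},
    {"x": 0, "y": 1, "z": 0, "rx": 0, "ry": 0, "rz": 1.14, "fingers": 1},
    {"x": 0, "y": 1, "z": 0, "rx": 0, "ry": 0, "rz": 1.25, "fingers": 1},
    {"x": 0, "y": 1, "z": 0, "rx": 0, "ry": 0, "rz": 1.3, "fingers": 1},
    {"x": 0, "y": 1, "z": 0, "rx": 0, "ry": 0, "rz": 1.3, "fingers": 1}
  ]
}}

```text
time_s: 6.55
tool_pos: [0.4118, 0.3178, 0.0655]
tool_rot: [179.9, 0.1, 105.5]
force: [5.0, -2.0, -2.5]
grip_width: 0.0126
grasp_force: 25.0
```

Run:
```python
from h import *
to([]); print(sensors.get_obs()["wrist_torque"])
```

```text
now 6.55 [0.4118 0.3178 0.0655] [1.7987e+02 9.0000e-02 1.0548e+02] q [  0.  16. -46. 111.  14.  58. -36.] w 0.0126 f [ 5.  -2.  -2.5]
[-0.45190041 -1.1279539  -0.06629182]
```

Emit:
{"method": "drive_tool", "body": {
  "moves": [
    {"x": 0, "y": 0, "z": 0, "rx": 0, "ry": 0, "rz": 0, "fingers": -0.3},
    {"x": 0, "y": 0, "z": 0, "rx": 0, "ry": 0, "rz": 0, "fingers": -0.3},
    {"x": 0, "y": 0, "z": 0, "rx": 0, "ry": 0, "rz": 0, "fingers": -0.3},
    {"x": 0, "y": 0, "z": -30, "rx": 0, "ry": 0, "rz": 0, "fingers": -1},
    {"x": 0, "y": 0, "z": -80, "rx": 0, "ry": 0, "rz": 0, "fingers": -1},
    {"x": 0, "y": 0, "z": -130, "rx": 0, "ry": 0, "rz": 0, "fingers": -1},
    {"x": 0, "y": 0, "z": -165, "rx": 0, "ry": 0, "rz": 0, "fingers": -1},
    {"x": 0, "y": 0, "z": -165, "rx": 0, "ry": 0, "rz": 0, "fingers": -1}
  ]
}}

```text
time_s: 7.55
tool_pos: [0.4109, 0.3205, 0.2335]
tool_rot: [179.7, -0.1, 105.6]
force: [-0.2, -0.1, -0.8]
grip_width: 0.0831
grasp_force: 0.0
```

Run:
```python
from h import *
import cv2
to([(.43,.1,.23,130),(.47,-.125,.23,154)])
c=vision.read_camera("side")
cv2.imwrite("pics/s2.png",cv2.resize(c["image"][320:420,230:350,::-1],None,fx=4,fy=4,interpolation=cv2.INTER_CUBIC))
```

```text
now 7.55 [0.4109 0.3205 0.2335] [ 1.7968e+02 -6.0000e-02  1.0557e+02] q [  5.   5. -48. 100.   4.  76. -29.] w 0.0831 f [-0.2 -0.1 -0.8]
(0.43, 0.1, 0.23, 130) [-217.5  -40.8    3. ] [ 5.700e-03  1.000e-04 -4.265e-01]
(0.47, -0.125, 0.23, 154) [-445.   -62.7    2.7] [ 0.0057  0.0013 -0.8453]
```

View pics/s2.png

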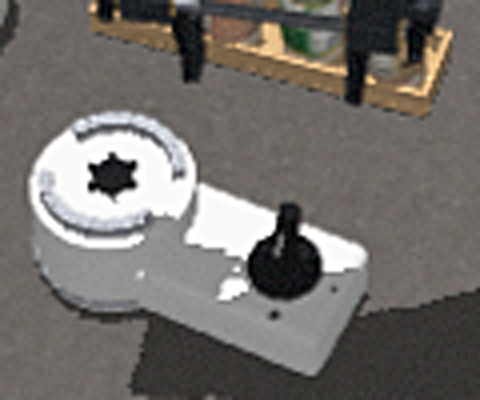

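The knob now points to the larger dot, crop (274,315): it is off. Next I go over to the bowl and look.

Emit:
{"method": "drive_tool", "body": {
  "moves": [
    {"x": -40, "y": -7, "z": 0, "rx": 0, "ry": 0, "rz": -0.08, "fingers": -1},
    {"x": -90, "y": -15, "z": 0, "rx": 0, "ry": 0, "rz": -0.16, "fingers": -1},
    {"x": -140, "y": -23, "z": 0, "rx": 0, "ry": 0, "rz": -0.25, "fingers": -1},
    {"x": -190, "y": -32, "z": 0, "rx": 0, "ry": 0, "rz": -0.34, "fingers": -1},
    {"x": -240, "y": -40, "z": 0, "rx": 0, "ry": 0, "rz": -0.43, "fingers": -1},
    {"x": -290, "y": -48, "z": 0, "rx": 0, "ry": 0, "rz": -0.52, "fingers": -1},
    {"x": -340, "y": -55, "z": 0, "rx": 0, "ry": 0, "rz": -0.61, "fingers": -1},
    {"x": -390, "y": -62, "z": 0, "rx": 0, "ry": 0, "rz": -0.7, "fingers": -1},
    {"x": -435, "y": -69, "z": 0, "rx": 0, "ry": 0, "rz": -0.78, "fingers": -1},
    {"x": -470, "y": -73, "z": 0, "rx": 0, "ry": 0, "rz": -0.845, "fingers": -1},
    {"x": -470, "y": -73, "z": 0, "rx": 0, "ry": 0, "rz": -0.845, "fingers": -1},
    {"x": -470, "y": -73, "z": 0, "rx": 0, "ry": 0, "rz": -0.845, "fingers": -1}
  ]
}}

```text
time_s: 9.1
tool_pos: [0.4648, -0.1522, 0.2292]
tool_rot: [180.0, -0.2, 154.0]
force: [0.6, 0.2, 0.1]
grip_width: 0.087
grasp_force: 0.0
```

Run:
```python
from h import *
import cv2,pickle
to([(.413,-.126,.15,154)])
c=vision.read_camera("wrist")
pickle.dump({k:np.array(v) for k,v in c.items()},open("w3.pkl","wb"))
cv2.imwrite("pics/w3.png",cv2.resize(c["image"][40:340,150:550,::-1],None,fx=2,fy=2,interpolation=cv2.INTER_CUBIC))
```

```text
now 9.1 [ 0.4648 -0.1522  0.2292] [ 1.7998e+02 -1.6000e-01  1.5397e+02] q [ 31.  -0. -16. 105.  -0.  76.  79.] w 0.087 f [0.6 0.2 0.1]
(0.413, -0.126, 0.15, 154) [57.8  0.8 79.4] [ 0.0003 -0.0028 -0.0005]
```

View pics/w3.png

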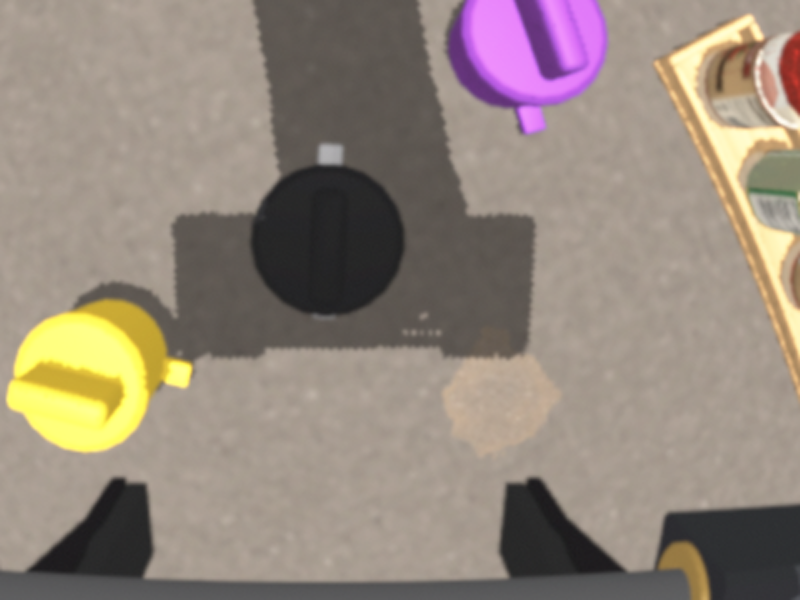

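The black lid's centre is at crop (328,240), with steel ears at (331,154) and (324,318). The grip bar runs from (332,190) to (327,300), already nearly along the tool's x.

Run:
```python
from h import *
import pickle
c=pickle.load(open("w3.pkl","rb")); c["fish"]=1
k=lambda x,y:((x+.5)/2-.5+150,(y+.5)/2-.5+40)
for n,p,z in [("lid",(328,240),.067),("ear",(331,154),.013),("ear2",(324,318),.013),("b1",(332,188),.099),("b2",(327,304),.099)]:
    print(n,np.round(at(c,k(*p),z),4))
to([(.411,-.127,.15,154),(.411,-.127,.078,154)])
```

```text
lid [ 0.4155 -0.128 ]
ear [ 0.3817 -0.1097]
ear2 [ 0.4545 -0.1491]
b1 [ 0.3957 -0.1168]
b2 [ 0.4353 -0.1382]
now 9.15 [ 0.465  -0.1518  0.2296] [ 1.7999e+02 -1.1000e-01  1.5404e+02] q [ 31.  -0. -16. 105.  -0.  76.  79.] w 0.0873 f [0.4 0.2 0.4]
(0.411, -0.127, 0.15, 154) [59.3 -1.4 79.7] [ 0.0002 -0.002   0.0006]
(0.411, -0.127, 0.078, 154) [ 59.2  -1.4 151.7] [ 0.0002 -0.002   0.0006]
```

Emit:
{"method": "drive_tool", "body": {
  "force": 40,
  "moves": [
    {"x": 27, "y": 0, "z": 20, "rx": 0, "ry": 0, "rz": 0.02, "fingers": -0.3},
    {"x": 54, "y": 0, "z": 50, "rx": 0, "ry": 0, "rz": 0.042, "fingers": -0.3},
    {"x": 54, "y": 0, "z": 85, "rx": 0, "ry": 0, "rz": 0.042, "fingers": -0.3},
    {"x": 54, "y": 0, "z": 115, "rx": 0, "ry": 0, "rz": 0.042, "fingers": -0.3},
    {"x": 54, "y": 0, "z": 138, "rx": 0, "ry": 0, "rz": 0.042, "fingers": -0.3},
    {"x": 54, "y": 0, "z": 149, "rx": 0, "ry": 0, "rz": 0.042, "fingers": -0.3},
    {"x": 54, "y": 0, "z": 149, "rx": 0, "ry": 0, "rz": 0.042, "fingers": -0.3},
    {"x": 54, "y": 0, "z": 149, "rx": 0, "ry": 0, "rz": 0.042, "fingers": 1},
    {"x": 54, "y": 0, "z": 149, "rx": 0, "ry": 0, "rz": 0.042, "fingers": 1},
    {"x": 54, "y": 0, "z": 149, "rx": 0, "ry": 0, "rz": 0.042, "fingers": 1},
    {"x": 54, "y": 0, "z": 149, "rx": 0, "ry": 0, "rz": 0.042, "fingers": 1},
    {"x": 54, "y": 0, "z": 149, "rx": 0, "ry": 0, "rz": 0.042, "fingers": 1},
    {"x": 54, "y": 0, "z": 149, "rx": 0, "ry": 0, "rz": 0.042, "fingers": 1}
  ]
}}

```text
time_s: 10.78
tool_pos: [0.4168, -0.1296, 0.0814]
tool_rot: [-180.0, -0.0, 151.5]
force: [-0.0, -0.1, -0.8]
grip_width: 0.0135
grasp_force: 39.9
```

Run:
```python
from h import *
to([(.416,-.128,.26,152),(.46,.0,.26,160),(.53,.24,.26,180),(.53,.3145,.26,180)])
```

```text
now 10.78 [ 0.4168 -0.1296  0.0814] [-1.8000e+02 -1.0000e-02  1.5154e+02] q [ 31.   1. -17. 122.   0.  58.  75.] w 0.0135 f [-0.  -0.1 -0.8]
(0.416, -0.128, 0.26, 152) [   1.5    1.1 -178.6] [-0.0001 -0.0002 -0.0081]
(0.46, 0.0, 0.26, 160) [  23.8  134.6 -178.6] [-0.     -0.0002 -0.1477]
(0.53, 0.24, 0.26, 180) [  76.7  378.9 -178.6] [-0.000e+00 -2.000e-04 -4.967e-01]
(0.53, 0.3145, 0.26, 180) [ 112.2  444.4 -178.6] [-0.000e+00 -2.000e-04 -4.967e-01]
```

Emit:
{"method": "drive_tool", "body": {
  "moves": [
    {"x": 0, "y": 0, "z": -20, "rx": 0, "ry": 0, "rz": 0, "fingers": 1},
    {"x": 0, "y": 0, "z": -55, "rx": 0, "ry": 0, "rz": 0, "fingers": 1},
    {"x": 0, "y": 0, "z": -95, "rx": 0, "ry": 0, "rz": 0, "fingers": 1},
    {"x": 0, "y": 0, "z": -135, "rx": 0, "ry": 0, "rz": 0, "fingers": 1},
    {"x": 0, "y": 0, "z": -165, "rx": 0, "ry": 0, "rz": 0, "fingers": 1},
    {"x": 5, "y": 20, "z": -178, "rx": 0, "ry": 0, "rz": -0.02, "fingers": 1},
    {"x": 11, "y": 55, "z": -178, "rx": 0, "ry": 0, "rz": -0.06, "fingers": 1},
    {"x": 17, "y": 95, "z": -178, "rx": 0, "ry": 0, "rz": -0.1, "fingers": 1},
    {"x": 24, "y": 135, "z": -178, "rx": 0, "ry": 0, "rz": -0.15, "fingers": 1},
    {"x": 32, "y": 175, "z": -178, "rx": 0, "ry": 0, "rz": -0.2, "fingers": 1},
    {"x": 41, "y": 215, "z": -178, "rx": 0, "ry": 0, "rz": -0.26, "fingers": 1},
    {"x": 50, "y": 255, "z": -178, "rx": 0, "ry": 0, "rz": -0.32, "fingers": 1},
    {"x": 60, "y": 295, "z": -178, "rx": 0, "ry": 0, "rz": -0.38, "fingers": 1},
    {"x": 69, "y": 335, "z": -178, "rx": 0, "ry": 0, "rz": -0.44, "fingers": 1},
    {"x": 80, "y": 375, "z": -178, "rx": 0, "ry": 0, "rz": -0.48, "fingers": 1},
    {"x": 96, "y": 410, "z": -178, "rx": 0, "ry": 0, "rz": -0.497, "fingers": 1},
    {"x": 106, "y": 434, "z": -178, "rx": 0, "ry": 0, "rz": -0.497, "fingers": 1},
    {"x": 112, "y": 444, "z": -178, "rx": 0, "ry": 0, "rz": -0.497, "fingers": 1},
    {"x": 112, "y": 444, "z": -178, "rx": 0, "ry": 0, "rz": -0.497, "fingers": 1},
    {"x": 112, "y": 444, "z": -178, "rx": 0, "ry": 0, "rz": -0.497, "fingers": 1}
  ]
}}

```text
time_s: 13.28
tool_pos: [0.5302, 0.3127, 0.2592]
tool_rot: [-179.9, -0.0, 179.9]
force: [0.4, -0.7, -1.5]
grip_width: 0.0138
grasp_force: 39.9
```

Run:
```python
from h import *
import cv2,pickle
to([(.531,.3145,.174,180)])
im=[]
for n in("top","side"):
    c=vision.read_camera(n); im.append(c["image"])
a=cv2.resize(im[0][190:290,190:290,::-1],None,fx=4,fy=4,interpolation=cv2.INTER_CUBIC)
b=cv2.resize(im[1][310:410,215:315,::-1],None,fx=4,fy=4,interpolation=cv2.INTER_CUBIC)
cv2.imwrite("pics/h.png",cv2.hconcat([a,b]))
```

```text
now 13.28 [0.5302 0.3127 0.2592] [-1.7992e+02 -1.0000e-02  1.7993e+02] q [ -0.  18. -41.  85.  12.  82.  48.] w 0.0138 f [ 0.4 -0.7 -1.5]
(0.531, 0.3145, 0.174, 180) [-0.8  2.  85.2] [-0.0013 -0.0002 -0.0012]
```

View pics/h.png

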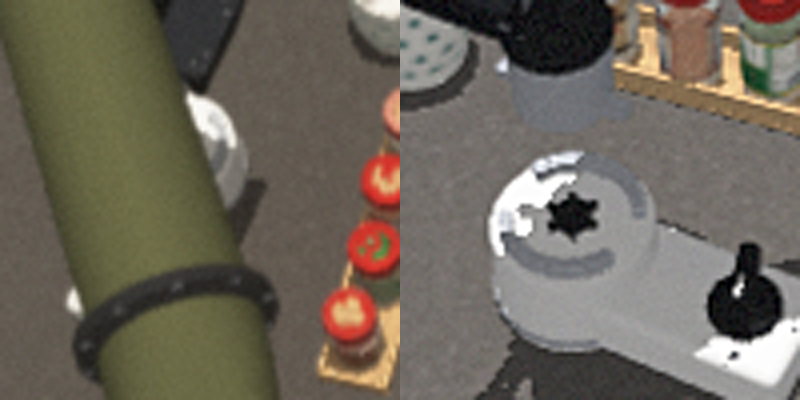

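The side crop shows the bowl upright above the collar, its body spanning x 513–617, with the bottom edge at (566,132) and the far ear at (500,65). The notch axis runs towards the knob. I check the centring numerically.

Run:
```python
from h import *
c=vision.read_camera("side")
o=sensors.get_obs(); print(o["tool_pos"],o["tool_rot"])
p=o["tool_pos"].copy(); b=p-[0,0,.0814]
R=np.array(c["R"]);t=np.array(c["t"])
def pr(X):
    q=R@X+t; u=c["fx"]*q[0]/q[2]+c["cx"]; v=c["fy"]*q[1]/q[2]+c["cy"]
    return np.round([(u-215+.5)*4-.5+400,(v-310+.5)*4-.5],0)
a=np.linspace(0,2*np.pi,200)
ci=np.array([pr(b+[.0325*np.cos(k),.0325*np.sin(k),0]) for k in a])
print("underside x",ci[:,0].min(),ci[:,0].max(),"bottom",ci[ci[:,1].argmax()])
print("ear tip",pr(b+[.044,0,.009]),"star",pr(np.array([.531,.3145,.07])))
S=np.array([.531,.3145,.078])
for r in (.037,.046):
    ci=np.array([pr(S+[r*np.cos(k),r*np.sin(k),0]) for k in a]); print(r,ci.min(0),ci.max(0))
m=c["image"][310:410,215:315].astype(int); print(m[25:31,24:58].sum(2)//3)
```

```text
[0.53049473 0.31268487 0.25964256] [-1.79957544e+02  2.70481842e-02  1.79898061e+02]
underside x 506.0 616.0 bottom [546. 140.]
ear tip [496.  64.] star [572. 217.]
0.037 [512. 162.] [631. 257.]
0.046 [497. 151.] [646. 269.]
[[108 104 106  98 107 109 112 110 107 113 114 114 114 117 115 117 115 109
  116 114 112 116 110 112 114 109 109 110 109 110 111 112 114 102]
 [108 102 105  98 106 109 110 112 113 116 115 115 114 118 115 114 114 116
  117 113 115 117 118 111 106 108 109 108 107 109 108 107 117 102]
 [115 105 111 110 111 104 112 114 115 114 114 116 115 112 112 115 112 112
  114 110 117 114 110 116 111 112 107 118 115 108 110 106 109 109]
 [114 109 101 109 109 105 107 112 116 114 113 115 112 114 119 110 113 116
  112 115 112 114 111 114 110 111 111 109 109 116 114 111 109 111]
 [114 111 109 109 109 108 110 115 111 110 111 113 115 116 111 116 113 114
  119 116 110 116 113 111 111 110 107 114 116 115 112 107 100 114]
 [109 110 108 104 102 102 107 103 108 112 109 117 116 113 118 114 111 116
  115 114 119 118 113 113 107 110 110 106 112 112 112 107 106 108]]
```

Emit:
{"method": "drive_tool", "body": {
  "moves": [
    {"x": -1, "y": 1, "z": 10, "rx": 0, "ry": 0, "rz": 0, "fingers": 1},
    {"x": -2, "y": 2, "z": 25, "rx": 0, "ry": 0, "rz": 0, "fingers": 1},
    {"x": -2, "y": 2, "z": 40, "rx": 0, "ry": 0, "rz": 0, "fingers": 1},
    {"x": -2, "y": 2, "z": 54, "rx": 0, "ry": 0, "rz": 0, "fingers": 1},
    {"x": -2, "y": 2, "z": 66, "rx": 0, "ry": 0, "rz": 0, "fingers": 1},
    {"x": -2, "y": 2, "z": 75, "rx": 0, "ry": 0, "rz": 0, "fingers": 1},
    {"x": -2, "y": 2, "z": 81, "rx": 0, "ry": 0, "rz": 0, "fingers": 1},
    {"x": -2, "y": 2, "z": 84, "rx": 0, "ry": 0, "rz": 0, "fingers": 1},
    {"x": -2, "y": 2, "z": 84, "rx": 0, "ry": 0, "rz": 0, "fingers": 1},
    {"x": -2, "y": 2, "z": 84, "rx": 0, "ry": 0, "rz": 0, "fingers": 1},
    {"x": -2, "y": 2, "z": 84, "rx": 0, "ry": 0, "rz": 0, "fingers": 1},
    {"x": -2, "y": 2, "z": 84, "rx": 0, "ry": 0, "rz": 0, "fingers": 1}
  ]
}}

```text
time_s: 14.92
tool_pos: [0.5321, 0.316, 0.1757]
tool_rot: [180.0, 0.0, -180.0]
force: [0.0, 0.1, -1.9]
grip_width: 0.0137
grasp_force: 39.9
```

Run:
```python
from h import *
import cv2
to([(.5325,.3145,.174,180)])
c=vision.read_camera("side"); to([])
cv2.imwrite("pics/f.png",cv2.resize(c["image"][290:410,215:335,::-1],None,fx=5,fy=5,interpolation=cv2.INTER_CUBIC))
```

```text
now 14.93 [0.5321 0.316  0.1757] [ 1.8000e+02  1.0000e-02 -1.7999e+02] q [ -1.  21. -41.  91.  14.  73.  47.] w 0.0137 f [ 0.   0.1 -1.9]
(0.5325, 0.3145, 0.174, 180) [-0.4 -1.5  1.7] [0.     0.0002 0.0001]
now 14.97 [0.5321 0.316  0.1756] [-1.8000e+02  1.0000e-02 -1.7999e+02] q [ -1.  21. -41.  91.  14.  73.  47.] w 0.0139 f [ 0.9 -0.  -1.9]
```

View pics/f.png

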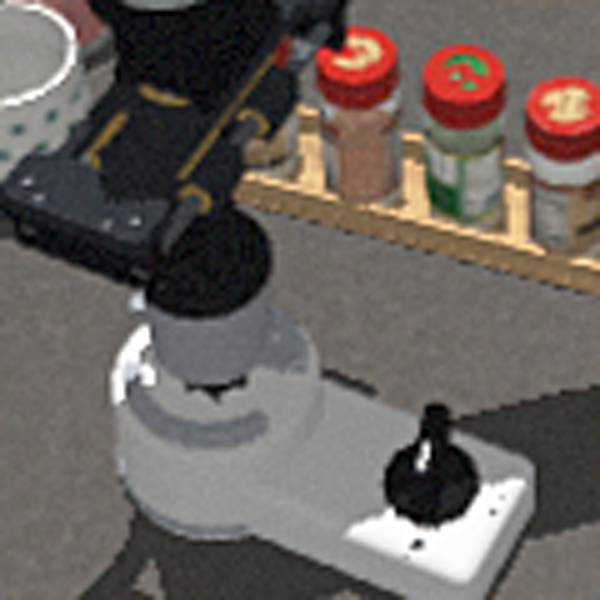

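The last view shows the bowl upright above the collar, lowest edge at about (210,385), and clear of it. The ear at (137,300) lines up with the +x side. The underside is about 16 mm above the collar, so I hand the job in.

```bash
python3 -c "
from h import *
print(workorder.sign_off())"
```

```text
the job is handed in; nothing more can be done
None
```

I turned the selector to off and handed the job in with the gripper still holding the bowl: about 16 mm above the collar, upright, centred to within a few millimetres and its ears lined up with the notches; the sign-off gave no verdict.

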